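# Present the ball sample tray to the label scanner

## Task

Fold both flaps of the carton well back outwards past upright, then lift the sample tray out by its handle bar, keeping its loose steel ball in the pocket all the way. Carry it to the flat scanner and finish still holding it in the gripper, level and still, centred about 8 cm above the scanner's glass so that it can read the label underneath: do not set it down or let go. Leave everything else on the bench where it is.

Things in the scene. Friction and masses are not known exactly. Their poses are not given: they have to be found in the camera images.
- carton_mouth (a point): Centre of the carton's open mouth, at rim height. Brown cardboard carton, 220 mm (its x) by 200 mm (its y) by 100 mm high, 4 mm walls and floor, fixed to the bench, yaw up to 17 degrees. Axes: the carton's, z up; the left flap hangs on the +y rim, the right on the -y rim, hinges along x, 100 mm from this point at its height. The short end flaps are already folded down outside.
- flap_left (a joint): Left flap angle (rad): 0 = flat shut, 1.57 = upright, 2.4 = folded back outwards as far as it goes. Cardboard, 212 mm long, 97 mm from hinge to free edge, 4 mm thick; it stays where it is left and moves with under 1 N at its edge. Starts half raised (0.85 to 1.2), leaning inwards over the tray, at least 70 mm between the two free edges.
- flap_right (a joint): Right flap angle (rad), same values and same size as the left flap.
- flap_left_edge (a point): Middle of the left flap's free edge.
- flap_right_edge (a point): Middle of the right flap's free edge.
- tray_grip (a point): Centre of the sample tray's handle bar, half-way up the bar, over the tray's middle and 75 mm above its underside. The bar runs along the tray's x: 16 mm thick (y), 20 mm high, 108 mm long between its two uprights, open below. It stands loose in the carton, its x within 12 degrees of the carton's x.
- tray_pocket (a point): Where the ball's centre is when it rests in the middle of its pocket: tray x 0, y +26 mm, 19 mm above the tray's underside. The pocket is a round recess 28 mm across and 4 mm deep in the tray's floor.
- tray_base (a point): Centre of the tray's underside; axes as the tray, z up when level. Grey plastic tray, 140 mm (x) by 110 mm (y), edge 16 mm high, about 0.25 kg, roughly balanced about the bar. At the start it stands on the carton's floor, 4 mm above the bench. A steel bearing ring is fixed in its -y half.
- ball_center (a point): Centre of the loose steel ball, 30 mm across, 0.11 kg, resting in the tray's pocket; its top is 34 mm above the tray's underside. A tip of some 40 degrees or a jolt rolls it over the pocket rim.
- scanner_glass (a point): Centre of the glass window on top of the flat, upward-looking scanner: a black box 150 x 150 mm, 45 mm high, fixed to the bench; glass 105 x 105 mm. z up. It may stand on either side of the bench, the carton on the other.
- label_roll: Bystander, to be left alone: small roll of white labels standing on its flat end, 56 mm across, 30 mm high; origin at the centre of its underside.
- cutter: Bystander, to be left alone: black box cutter lying flat, 155 x 22 x 15 mm; origin at the centre of its underside.
- jar: Bystander, to be left alone: clear jar with lid, 60 mm across, 85 mm high; origin at the centre of its underside.
Not all that is in view belongs to the job. What is shaped like the part that bears tray_grip but purple is not meant.

How it is judged (in metres and radians):
On the way, in this order (a step that is already met when the one before it is completed fails the run):
1. both flaps are folded back past upright (value of joint each of flap_left, flap_right above 1.8 rad), for 0.2 s.
2. the tray is lifted clear of the carton in the gripper (height (world z) of tray_base above 0.11 m and contact force between the fingers and tray above 1 N and contact force between tray and scanner below 0.05 N and contact force between tray and carton below 0.05 N), for 0.2 s.
At the end, for the whole second after the job is handed in: The gripper holds the tray, which touches neither scanner nor carton: underside centre within 35 mm sideways of the glass centre and 45 to 115 mm above it, tilt under 0.12 rad, slower than 30 mm/s and 0.3 rad/s, ball centre within 18 mm of its rest point in the pocket, both flaps past 1.8 rad (all of step 1 and contact force between the fingers and tray above 1 N and contact force between tray and scanner below 0.05 N and contact force between tray and carton below 0.05 N and horizontal distance between tray_base and scanner_glass below 0.035 m and z of tray_base in the frame of scanner_glass between 0.045 and 0.115 m and angle between tray_base's own z axis and vertical below 0.12 rad and linear speed of tray below 0.03 m/s and angular speed of tray below 0.3 rad/s and not (distance between ball_center and tray_pocket above 0.018 m)); the arm keeps its last pose, push and grip.
It fails at once if the ball leaves its pocket (centre more than 18 mm from its rest point) (distance between ball_center and tray_pocket above 0.018 m).
It fails at once if a bystander is moved by more than 40 mm (distance of any of label_roll, cutter, mug, blanks, jar, parts_bin from where it was at the start of the episode above 0.04 m).
It also fails if it takes over 72 s, if anything falls off the work surface, if the arm or the gripper's body presses on something with over 40 N, if the wrist force passes 120 N, or if a joint passes its speed limit or range.

## Robot

A 7-joint arm with a two-finger parallel gripper is mounted at the origin on the work surface. World frame = base frame: x ahead of the robot, y to its left, z up, the work surface at z = 0. Lengths are in mm, angles in rad, forces in N, time in s.
With the tool pointing down it reaches from about 400 to 875 mm from the base axis. Payload 4.4 kg.
Tool frame: the origin (TCP) lies at the very end of the fingers, on their centre line; the grasp point (between the pads) lies 19 mm behind it; z points along the fingers, y is the direction in which the jaws open and shut (so a half turn about z gives the same grasp; the last joint's range is limited). The gripper opens to 85 mm and grips with 20 to 120 N. Pads are 22 mm wide; open, the fingers measure 114 mm over their backs; the gripper's body (76 mm by 85 mm) begins 54 mm behind the grasp point. The pads swing forward as they close: fully open they stand 13 mm farther back than shut.
Start: joints at [-1.358, 0.628, 0.038, 1.517, -0.027, 0.996, -0.02], TCP at [178.857, 624.922, 231.313] pointing down, gripper open.
Joint ranges: [-3.06, 3.06], [-0.37, 2.12], [-1.25, 1.32], [0.18, 2.47], [-1.1, 4.24], [0.23, 1.98], [-2.94, 2.94]. Speed limits (rad/s): [2.57, 2.57, 3.14, 3.14, 3.14, 3.14, 3.14].

## Interface

Orientations are given as [roll, pitch, yaw] about the fixed x, y, z axes, in that order (R = Rz(yaw) Ry(pitch) Rx(roll)).
In Python, from cell import ctrl gives the robot as it stands. The module is installed in compiled form; this text tells all that it offers.
- The arm moves only by the shell command python3 -m jog 'ROWS'. ROWS is text: rows parted by semicolons, each of 7 numbers parted by spaces: the shift along the tool's x, y, z in mm, then the turn, a rotation vector about the tool's x, y, z in degrees, then the opening, from -1 (shut) to 1 (fully open). In form: x y z wx wy wz claw; .... A call has 1 to 8 rows; each row is the pose to reach, as a shift and turn from the pose commanded when the call began, along the tool's axes at that moment; what a row does not reach only later rows make up. A row lasts 1/8 s, in which the tool goes at most 62.5 mm and 10.7 degrees, less where a joint would pass 70% of its speed; a pose out of reach is approached as far as the arm can. A call with a gripper value outside its range is refused whole. The fingers move at their own pace and stop on an object; the grip force is fixed at half the most. Time passes only in rows, so rows that repeat a pose let the fingers close. It gives the time, the measured TCP pose, the force and the opening at its end, in the units of the state.
- ctrl.read_state(): the state, without advancing time (a new reading comes with each control period).
- ctrl.get_image(name): name is "scene" or "top" or "wrist"; returns a dict with "image" (384x512x3 uint8, red, green, blue), "z_map" (384x512 float32, mm along the optical axis (not along the pixel's ray), 0 where there is no reading), "vertical_fov" (degrees; the focal length in pixels is half the picture's height over the tangent of half this angle, whatever the lens; pixels are square), "cx", "cy" (the principal point, pixels), "extrinsics" (4x4, takes a point from world to camera coordinates); the wrist camera has in their place "hand_eye" (4x4, takes a point from camera to tool coordinates, whose origin is the TCP and whose axes are the flange's). Camera axes: x right, y down, z forward; pixel columns grow to the right and rows downward; lengths in mm; the calibration is good to about 2 mm. The wrist camera is an equidistant fisheye: a pixel r from the principal point sees the ray r / f radians off the axis. A picture is of the moment at which its call begins: read the wrist's pose just before it.
- ctrl.finish_job(): hands the job in, once; it reports no verdict.
The state is a dict: "clock": time; "qpos": joint angles; "qd": joint speeds; "tau": joint torques, N m; "eef_pos": TCP position; "tool_rot": TCP orientation; "force": force on the tool from outside, world axes, zero at the start; "torque": the same for the moment, N m; "width": finger opening in mm.
Only numpy, scipy, OpenCV 4.12 (cv2) and the standard library are available. Lean on these libraries where they do the work, as an engineer would, in place of code of your own. Each camera call takes 0.05 s, during which the arm holds its last target.

## Working session

There is one attempt and no reset: what is moved stays moved. The work goes in short steps, Python scripts to look and compute and a shell command to move; the robot and the scene stay as the last step left them, time stands still between calls to the robot, and variables do not carry over. Pictures are saved under pics/ and viewed, and the job is handed in when it is done.

```bash
mkdir -p pics
cat > h.py <<'E'
import numpy as np, cv2
from cell import ctrl
from scipy.spatial.transform import Rotation as R
def st():
    return ctrl.read_state()
def T(s):
    M=np.eye(4);M[:3,:3]=R.from_euler('xyz',s['tool_rot']).as_matrix();M[:3,3]=s['eef_pos'];return M
def grab(name,fn=None):
    s=st();d=ctrl.get_image(name)
    if fn: cv2.imwrite('pics/'+fn,d['image'][:,:,::-1])
    f=d['image'].shape[0]/2/np.tan(np.radians(d['vertical_fov'])/2)
    d['f']=f
    if name=='wrist': d['cw']=T(s)@d['hand_eye']
    else: d['cw']=np.linalg.inv(d['extrinsics'])
    return d
def rays(d,u,v):
    x=(np.asarray(u,float)-d['cx'])/d['f'];y=(np.asarray(v,float)-d['cy'])/d['f']
    if 'hand_eye' in d:
        r=np.hypot(x,y)+1e-9;k=np.sin(r)/r;return np.stack([x*k,y*k,np.cos(r)],-1)
    return np.stack([x,y,np.ones_like(x)],-1)
def pts(d,u,v):
    r=rays(d,u,v);z=d['z_map'][np.asarray(v,int),np.asarray(u,int)]
    p=r/r[...,2:]*z[...,None]
    return p@d['cw'][:3,:3].T+d['cw'][:3,3]
def plane(d,u,v,h):
    r=rays(d,u,v)@d['cw'][:3,:3].T;o=d['cw'][:3,3]
    return o+r*((h-o[2])/r[...,2:])
def cloud(d):
    v,u=np.mgrid[:d['image'].shape[0],:d['image'].shape[1]]
    return pts(d,u,v)
E
python3 - <<'E'
from h import *
print(st())
for n in('scene','top','wrist'):
    d=grab(n,n+'0.png');print(n,d['f'],d['cx'],d['cy'],d['cw'].round(2).tolist(),(d['z_map']>0).mean())
E
```

```text
{'clock': 0.0, 'qpos': array([-1.357794  ,  0.62931168,  0.03844402,  1.5183785 , -0.02698877,
        0.99629058, -0.01998974]), 'qd': array([-7.27658003e-05,  9.80890574e-05, -1.76616523e-03,  2.66612323e-03,
       -3.23576467e-04, -2.23738619e-03, -1.08104964e-03]), 'tau': array([ 9.41134167e-04, -5.63410270e+01,  1.22655474e+00, -1.93446726e+01,
        1.09814518e-02,  1.02713640e-02,  2.88815734e-06]), 'eef_pos': array([178.68744817, 624.30678403, 230.40809149]), 'tool_rot': array([-3.13972291e+00,  3.37004537e-05,  2.86280482e+00]), 'force': array([-0.03226177,  0.31680705,  0.67956601]), 'torque': array([0.0018802 , 0.04502818, 0.02636284]), 'width': 85.17885687850922}
scene 426.63137500690834 260.26761718470783 192.5694451463833 [[-0.23, 0.66, -0.72, 1189.16], [0.97, 0.15, -0.17, 132.82], [-0.0, -0.74, -0.67, 706.26], [0.0, 0.0, 0.0, 1.0]] 0.9958750406901041
top 379.1807002561426 252.28193835026116 197.83819148853743 [[-0.03, -1.0, 0.07, 449.28], [-1.0, 0.03, 0.02, -20.67], [-0.02, -0.07, -1.0, 1103.28], [0.0, 0.0, 0.0, 1.0]] 0.9960479736328125
wrist 297.3186396354542 258.53644823946047 192.67978727763668 [[0.27, 0.91, 0.3, 101.22], [0.96, -0.26, -0.09, 646.58], [-0.0, 0.31, -0.95, 370.9], [0.0, 0.0, 0.0, 1.0]] 0.9959615071614584
```

View pics/top0.png

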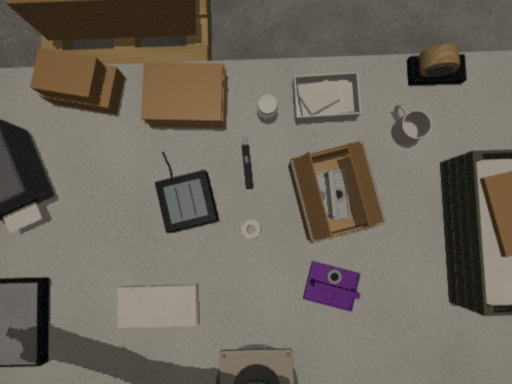

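View pics/scene0.png

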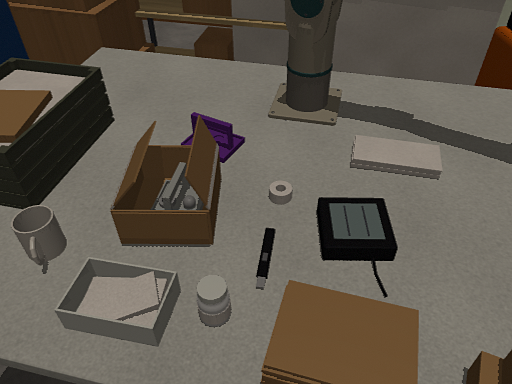

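View pics/wrist0.png

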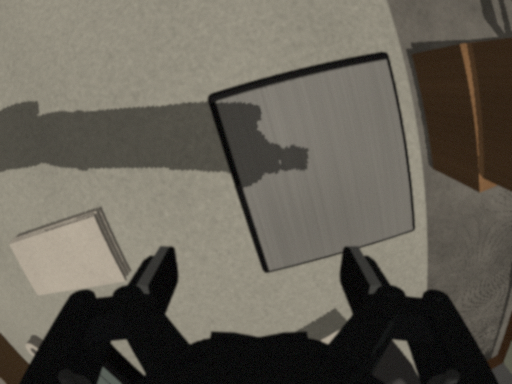

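The top view shows the carton at about (335,192), with its left flap at (310,200) and right flap at (362,185). The handle bar is near (335,195) and the scanner is at (187,201). Between them are the label roll (251,229), cutter (247,163) and jar (267,106). The purple decoy is at (332,286).

Run:
```python
from h import *
d=grab('top');np.savez('top0.npz',**{k:v for k,v in d.items()})
im=d['image'];c=cloud(d)
x=cv2.resize(im[130:260,270:400],None,fx=6,fy=6,interpolation=cv2.INTER_CUBIC)[:,:,::-1];x=x[:600]
x=cv2.resize(im[135:250,275:395],None,fx=5,fy=5,interpolation=cv2.INTER_CUBIC)[:,:,::-1]
cv2.imwrite('pics/t1.png',np.clip(x.astype(float)*1.5,0,255).astype(np.uint8))
z=c[135:250,275:395,2]
zz=np.clip(z*1.2,0,255).astype(np.uint8)
cv2.imwrite('pics/z1.png',cv2.resize(cv2.applyColorMap(zz,cv2.COLORMAP_JET),None,fx=5,fy=5,interpolation=cv2.INTER_NEAREST))
d=grab('scene');np.savez('scene0.npz',**{k:v for k,v in d.items()})
x=cv2.resize(d['image'][115:255,105:235],None,fx=4,fy=4,interpolation=cv2.INTER_CUBIC)[:,:,::-1]
cv2.imwrite('pics/s1.png',np.clip(x.astype(float)*1.5,0,255).astype(np.uint8))
```

```text
(no output)
```

View pics/t1.png

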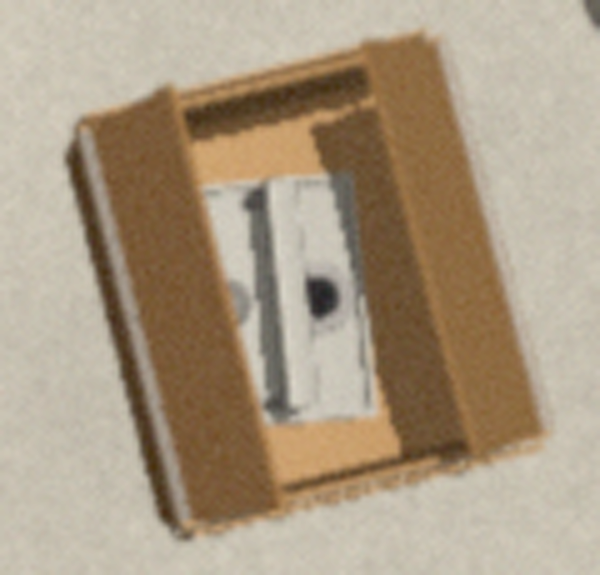

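View pics/z1.png

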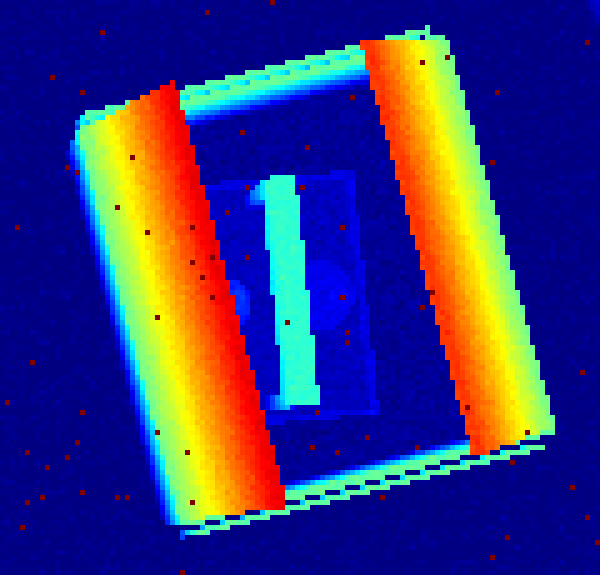

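View pics/s1.png

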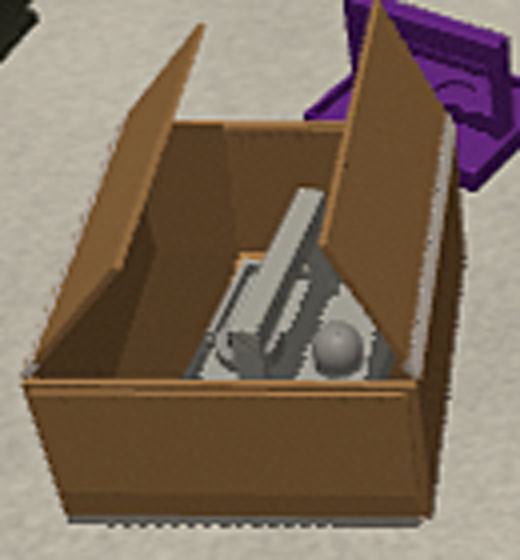

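The zoomed views show both flaps leaning inwards. The bar runs from about (283,177) to (300,405) in the top crop, and the ball is on its left (+y) side under the left flap. Next I'll compute positions.

Run:
```python
from h import *
d=dict(np.load('top0.npz'));c=cloud(d)
sub=c[135:250,275:395].reshape(-1,3)
def pl(p):
    m=p.mean(0);u,s,vt=np.linalg.svd(p-m,full_matrices=False);n=vt[2]*np.sign(vt[2][2]);return m,n,s
v,u=np.mgrid[135:250,275:395];U=(u.ravel()-275)*5;V=(v.ravel()-135)*5
# flaps: split by line
hi=(sub[:,2]>112)&(sub[:,2]<215)
side=(U<90+ (V/500)*100+110)
for nm,m in(('L',hi&side),('R',hi&~side)):
    p=sub[m]
    for _ in range(4):
        c0,n,s=pl(p); r=np.abs((p-c0)@n); p=p[r<4]
    ax=np.cross(n,[0,0,1]);ax/=np.linalg.norm(ax); ax*=np.sign(ax[0])
    # frame
    up=np.cross(n,ax);up*=np.sign(up[2])
    a=(p-c0)@ax;b=(p-c0)@up
    mid=c0+ax*(np.percentile(a,1)+np.percentile(a,99))/2
    print(nm,len(p),'ax yaw',np.degrees(np.arctan2(ax[1],ax[0])),'elev',np.arcsin(up[2]),'rms',r.std())
    print('  hinge(z=100)',mid+up*((100-mid[2])/up[2]),'edge',c0*0+mid+up*np.percentile(b,99.5), 'len',np.ptp(np.percentile(a,[.5,99.5])))
bar=(sub[:,2]>72)&(sub[:,2]<96)&(U>240)&(U<330)&(V>160)&(V<420)
p=sub[bar];r=cv2.minAreaRect(p[:,:2].astype(np.float32));print('bar',r,np.median(p[:,2]))
rim=(np.abs(sub[:,2]-101)<5);print('rim',cv2.minAreaRect(sub[rim][:,:2].astype(np.float32)))
# scanner
reg=c[160:240,145:225].reshape(-1,3);m=(np.abs(reg[:,2]-45)<7);print('scan',m.sum(),cv2.minAreaRect(reg[m][:,:2].astype(np.float32)),np.median(reg[m][:,2]))
for nm,(a,b,e,f) in dict(roll=(218,242,238,265),cut=(130,195,238,258),jar=(90,122,255,282),stack=(60,130,140,228)).items():
    q=c[a:b,e:f].reshape(-1,3);m=(q[:,2]>8)&(q[:,2]<400);print(nm,cv2.minAreaRect(q[m][:,:2].astype(np.float32)),q[m][:,2].max())
```

```text
L 1638 ax yaw 12.343156066679388 elev 1.1631261535422472 rms 0.6430368949715509
  hinge(z=100) [ 514.70861942 -130.47199682  100.        ] edge [ 523.24688773 -169.49080735  192.48761757] len 210.04645394096735
R 1284 ax yaw 12.38987823127555 elev 0.8568427571328485 rms 0.6507857339232207
  hinge(z=100) [ 559.02765634 -332.57604071  100.        ] edge [ 544.59448234 -266.87486085  177.63824075] len 208.65274151333352
bar ((532.2940063476562, -221.33773803710938), (122.6772232055664, 17.16778564453125), 3.752937078475952) 89.35442514079841
rim ((536.8543701171875, -230.80807495117188), (231.70257568359375, 203.71177673339844), 12.417683601379395)
scan 2812 ((526.4584350585938, 183.37901306152344), (150.20526123046875, 150.71934509277344), 12.33860969543457) 45.95393440229975
roll ((442.1441955566406, 3.5585575103759766), (53.72834014892578, 53.6434326171875), 88.28802490234375) 37.48988396463892
cut ((636.0307006835938, 9.425262451171875), (154.92428588867188, 21.790700912475586), 4.298467636108398) 22.125833527142504
jar ((779.370361328125, -53.99052429199219), (55.12792205810547, 56.67314147949219), 49.41184997558594) 90.39152432283049
stack ((844.3809814453125, 177.90086364746094), (226.03195190429688, 198.77862548828125), 86.82408905029297) 95.11734841334305
```

```bash
cat > go.py <<'E'
import sys
from h import *
# target world x y z yaw(deg) ; prints shift and rotvec in tool axes
a=[float(q) for q in sys.argv[1:5]]
s=st();M=T(s)
G=np.eye(4);G[:3,:3]=R.from_euler('xyz',[np.pi,0,np.radians(a[3])]).as_matrix();G[:3,3]=a[:3]
D=np.linalg.inv(M)@G
print('clk',s['clock'],'at',s['eef_pos'].round(1),np.degrees(s['tool_rot']).round(2),'F',s['force'].round(1),'w',round(s['width'],1))
print('shift',D[:3,3].round(1),'rot',np.degrees(R.from_matrix(D[:3,:3]).as_rotvec()).round(2))
E
python3 go.py 480 300 300 183.75;python3 go.py 534 -219 270 183.75
```

```text
clk 0.25 at [178.8 624.6 230.9] [-179.95   -0.    164.03] F [ 0.3  0.4 -0.1] w 85.5
shift [-379.  -229.3  -68.9] rot [-5.000e-02 -1.000e-02 -1.972e+01]
clk 0.25 at [178.8 624.6 230.9] [-179.95   -0.    164.03] F [ 0.3  0.4 -0.1] w 85.5
shift [-573.7 -713.3  -38.5] rot [-5.000e-02 -1.000e-02 -1.972e+01]
```

```bash
python3 -m jog '-30 -18 -30 0 0 0 -1; -85 -50 -60 0 0 -5 -1; -145 -86 -69 0 0 -10 -1; -205 -122 -69 0 0 -15 -1; -265 -158 -69 0 0 -20 -1; -320 -192 -69 0 0 -20 -1; -360 -217 -69 0 0 -20 -1; -379 -229 -69 0 0 -20 -1'; python3 go.py 534 -219 270 183.75
```

```text
clock: 1.25
eef_pos: [482.4, 297.1, 300.4]
tool_rot: [-3.141, 0.001, -3.075]
force: [0.4, 0.2, -0.9]
width: 0.2
clk 1.25 at [482.4 297.1 300.4] [-1.7994e+02  5.0000e-02 -1.7620e+02] F [ 0.4  0.2 -0.9] w 0.2
shift [ -17.2 -518.3   31. ] rot [-0.06  0.05  0.05]
```

```bash
python3 -m jog '0 -30 0 0 0 0 -1; -2 -85 0 0 0 0 -1; -4 -145 0 0 0 0 -1; -7 -205 0 0 0 0 -1; -10 -265 0 0 0 0 -1; -12 -325 0 0 0 0 -1; -14 -375 0 0 0 0 -1; -15 -400 0 0 0 0 -1'; python3 -m jog '0 -30 0 0 0 0 -1; -1 -75 10 0 0 0 -1; -2 -105 20 0 0 0 -1; -2 -118 30 0 0 0 -1;-2 -118 30 0 0 0 -1'; python3 go.py 534 -219 145 183.75
python3 - <<'E'
from h import *
for n in('scene','wrist'): grab(n,n+'1.png')
E
```

```text
clock: 2.25
eef_pos: [522.9, -101.2, 300.4]
tool_rot: [-3.14, -0.0, -3.076]
force: [-1.1, 0.9, 0.1]
width: -0.1
clock: 2.88
eef_pos: [532.8, -214.9, 269.3]
tool_rot: [3.14, -0.002, -3.072]
force: [-0.0, -0.3, -0.2]
width: -0.0
clk 2.875 at [ 532.8 -214.9  269.3] [ 1.7993e+02 -1.2000e-01 -1.7603e+02] F [-0.  -0.3 -0.2] w -0.0
shift [ -1.2  -4.3 124.3] rot [ 0.07 -0.12  0.22]
```

View pics/scene1.png

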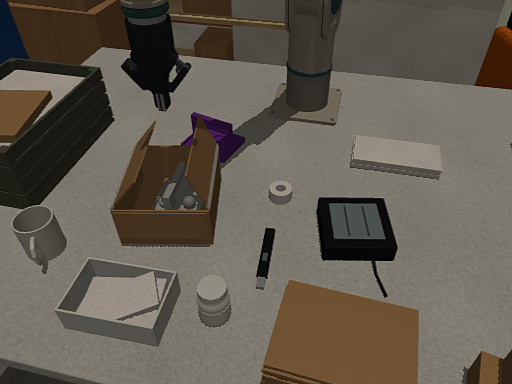

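View pics/wrist1.png

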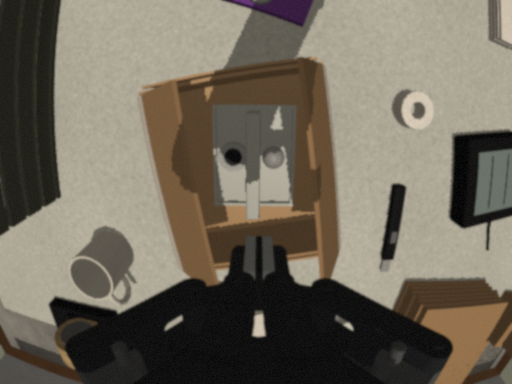

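The scene view shows the closed gripper centred over the carton, with its knuckles flaring well above the tips. The wrist view shows the ball at (273,157) and the bar at (253,160). I'll push the left flap first, starting high so the knuckles stay above its edge.

```bash
python3 -m jog '0 0 35 0 0 0 -1; 0 0 80 0 0 0 -1; 0 0 104 0 0 0 -1; 3 20 104 0 0 0 -1; 6 40 104 0 0 0 -1; 9 60 104 0 0 0 -1; 12 78 104 0 0 0 -1; 12 78 104 0 0 0 -1'
python3 - <<'E'
from h import *
for n in('scene','top'): grab(n,n+'2.png')
E
```

```text
clock: 3.98
eef_pos: [516.0, -135.7, 166.8]
tool_rot: [3.141, 0.0, -3.068]
force: [0.5, -0.2, 0.3]
width: -0.1
```

View pics/scene2.png

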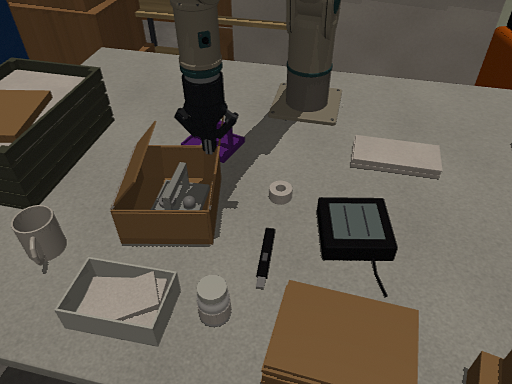

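The scene view shows the left flap about upright (edge near (213,150)), pushed by the tips. I'll push lower and further out.

```bash
python3 -m jog '1 8 8 0 0 0 -1; 2 16 18 0 0 0 -1; 4 26 25 0 0 0 -1; 4 26 25 0 0 0 -1'
python3 - <<'E'
from h import *
for n in('scene','top'): grab(n,n+'3.png')
E
```

```text
clock: 4.58
eef_pos: [509.3, -111.0, 140.3]
tool_rot: [3.14, -0.002, -3.07]
force: [-0.1, -0.9, 0.8]
width: -0.3
```

View pics/scene3.png

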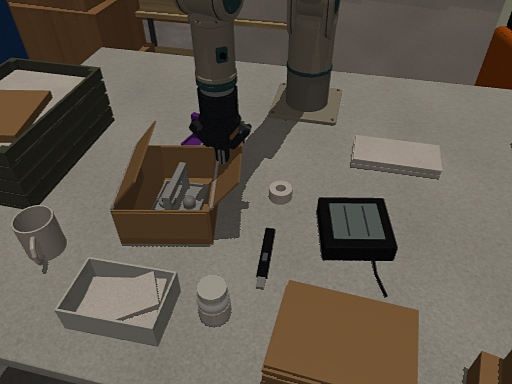

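View pics/top3.png

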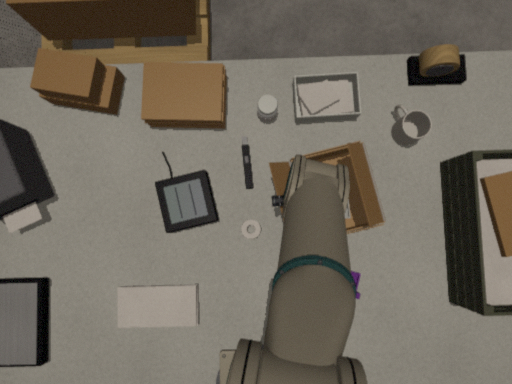

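The left flap is now clearly folded outwards (edge at (240,150) in the scene view). Next is the right flap.

```bash
python3 -m jog '0 -5 -35 0 0 0 -1; -9 -59 -35 0 0 0 -1; -16 -109 -25 0 0 0 -1; -21 -138 -22 0 0 0 -1; -25 -163 -22 0 0 0 -1; -28 -188 -22 0 0 0 -1; -32 -211 -22 0 0 0 -1; -32 -211 -22 0 0 0 -1';python3 -m jog '-1 -10 8 0 0 0 -1; -2 -20 17 0 0 0 -1; -4 -31 24 0 0 0 -1; -4 -31 24 0 0 0 -1'
python3 - <<'E'
from h import *
for n in('scene','top'): grab(n,n+'4.png')
E
```

```text
clock: 5.68
eef_pos: [556.5, -323.1, 163.5]
tool_rot: [-3.14, 0.0, -3.074]
force: [-1.0, 0.6, -0.1]
width: -0.1
clock: 6.18
eef_pos: [562.5, -352.3, 138.0]
tool_rot: [3.141, -0.002, -3.073]
force: [-0.0, -0.2, -0.3]
width: 0.1
```

View pics/scene4.png

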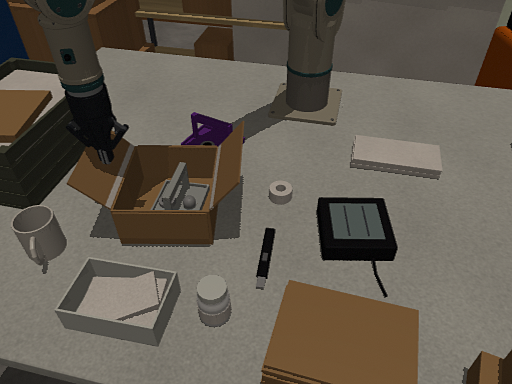

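The scene view shows both flaps folded outwards, with edges at (85,170) and (240,125). I'll go up over the bar, open the gripper and re-measure.

```bash
python3 go.py 532 -221 200 183.75
```

```text
clk 6.275 at [ 563.  -351.5  138.9] [ 1.7999e+02 -2.0000e-02 -1.7599e+02] F [0.1 0.7 0.1] w 0.1
shift [ 21.8 132.3 -61. ] rot [ 0.01 -0.02  0.26]
```

```bash
python3 -m jog '1 6 -40 0 0 0 -1; 6 40 -75 0 0 0 0; 15 90 -75 0 0 0 1; 20 120 -70 0 0 0 1; 22 132 -63 0 0 0 1; 22 132 -63 0 0 0 1; 22 132 -63 0 0 0 1'
cat > m.py <<'E'
from h import *
import sys
k=sys.argv[1]
for n in('wrist','top','scene'):
    d=grab(n,n+k+'.png');c=cloud(d)
    print(n)
    # carton-frame coordinates
    a=np.radians(12.35);o=np.array([537,-231,0])
    X=(c-o)@np.array([[np.cos(a),np.sin(a),0],[-np.sin(a),np.cos(a),0],[0,0,1]]).T
    ok=d['z_map']>0
    im=d['image'].astype(int);brown=(im[...,0]-im[...,2]>30)
    for nm,sg in(('L',1),('R',-1)):
        m=ok&brown&(np.abs(X[...,0])<104)&(sg*X[...,1]>104)&(X[...,2]>108)&(X[...,2]<200)&(sg*X[...,1]<190)
        if m.sum()<60: print(nm,'few',m.sum());continue
        p=X[m];q=np.polyfit(p[:,2]-100,sg*p[:,1],1);ang=np.pi/2+np.arctan(q[0])
        print(nm,m.sum(),'angle',round(ang,3),'by point',np.median(np.pi/2+np.arctan2(sg*p[:,1]-100,p[:,2]-100)).round(3),'zmax',np.percentile(p[:,2],99).round(1))
    m=ok&(np.abs(X[...,0])<75)&(np.abs(X[...,1])<45)&(X[...,2]>80)&(X[...,2]<96)
    if n=='wrist': m&=(np.arange(384)<240)[:,None]
    if m.sum()>50:
        p=c[m][:,:2].astype(np.float32);print('bar',cv2.minAreaRect(p),np.median(c[m][:,2]),m.sum())
E
python3 m.py 5; python3 go.py 532.3 -221.3 60 183.75
```

```text
clock: 7.15
eef_pos: [532.2, -223.1, 202.3]
tool_rot: [-3.14, 0.0, -3.073]
force: [-0.3, -0.0, 0.5]
width: 85.0
wrist
L 22170 angle 2.264 by point 2.27 zmax 173.3
R 16533 angle 2.341 by point 2.315 zmax 168.4
bar ((525.9500732421875, -221.07174682617188), (114.83158874511719, 16.036869049072266), 3.626769542694092) 86.67539485942228 2184
top
L 1626 angle 2.269 by point 2.225 zmax 177.6
R few 7
bar ((532.2547607421875, -221.30892944335938), (122.59322357177734, 16.948974609375), 3.8584749698638916) 89.48663598671419 217
scene
L 1366 angle 2.269 by point 2.256 zmax 176.8
R 2714 angle 2.34 by point 2.264 zmax 171.6
bar ((531.9782104492188, -218.57748413085938), (126.9556655883789, 16.938793182373047), 3.189241409301758) 89.166665150212 343
clk 7.3 at [ 532.1 -222.7  202.3] [-1.7996e+02  1.0000e-02 -1.7609e+02] F [0.1 0.4 0.3] w 85.7
shift [ -0.3   1.5 142.3] rot [-0.04  0.01  0.16]
```

View pics/wrist5.png

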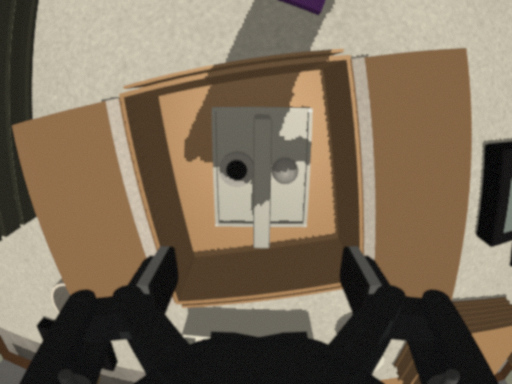

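View pics/top5.png

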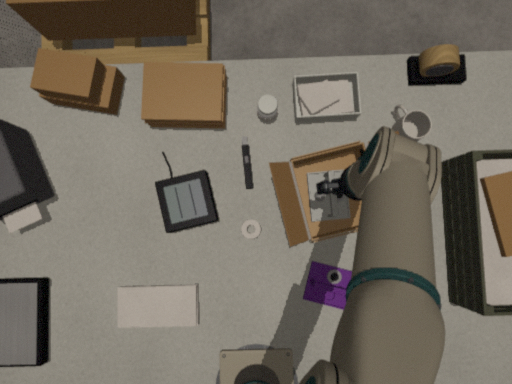

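The wrist view shows both flaps outside the rim, the bar between the fingers at (262,180) and the ball in its pocket at (285,170). The flap angles come out near 2.27 and 2.34 rad. I'll go down to the bar.

```bash
python3 -m jog '0 1 15 0 0 0 1; 0 1.5 45 0 0 0 1; 1 1.5 75 0 0 0 1; 1 1.5 100 0 0 0 1; 1 1.5 120 0 0 0 1; 1 1.5 135 0 0 0 1; 1 1.5 142 0 0 0 1; 1 1.5 142 0 0 0 1'; python3 m.py 6;python3 go.py 532 -221.3 60 183.75
```

```text
clock: 8.3
eef_pos: [530.7, -219.8, 59.9]
tool_rot: [3.141, -0.001, -3.071]
force: [-0.0, -0.7, 0.5]
width: 85.3
wrist
L 12183 angle 2.268 by point 2.283 zmax 138.9
R 3982 angle 2.339 by point 2.279 zmax 139.2
bar ((488.7744140625, -223.1651153564453), (40.583900451660156, 16.092958450317383), 3.6767759323120117) 86.67988059471443 3717
top
L 1625 angle 2.267 by point 2.224 zmax 178.1
R 1474 angle 2.335 by point 2.305 zmax 173.2
bar ((532.2212524414062, -221.1806182861328), (122.41160583496094, 16.37293243408203), 3.5084428787231445) 89.29187838152677 135
scene
L 1372 angle 2.269 by point 2.256 zmax 176.8
R 2729 angle 2.341 by point 2.265 zmax 171.5
bar ((532.5446166992188, -242.7156982421875), (126.08590698242188, 65.41248321533203), 2.9538521766662598) 88.79308953519353 349
clk 8.45 at [ 531.4 -220.    61. ] [-1.7997e+02  7.0000e-02 -1.7598e+02] F [0.3 0.2 0.4] w 85.3
shift [-0.5 -1.3  1. ] rot [-0.03  0.07  0.27]
```

View pics/wrist6.png

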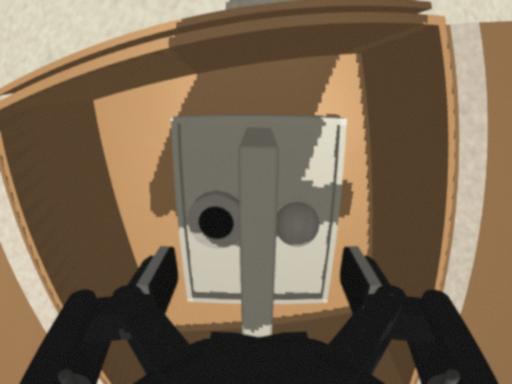

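View pics/scene6.png

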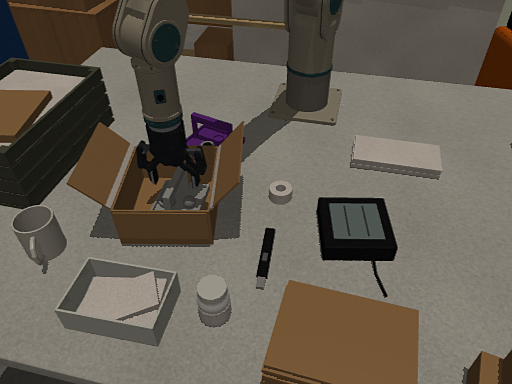

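The wrist view shows the bar centred at column 258 between fingertips at 165 and 355. I'll close the gripper gradually.

```bash
python3 -m jog '0 -1 0 0 0 0 0.4; 0 -1 0 0 0 0 0; 0 -1 0 0 0 0 -0.3; 0 -1 0 0 0 0 -0.45; 0 -1 0 0 0 0 -0.55; 0 -1 0 0 0 0 -0.6; 0 -1 0 0 0 0 -0.65; 0 -1 0 0 0 0 -0.7'; python3 -m jog '0 0 0 0 0 0 -0.8; 0 0 0 0 0 0 -1; 0 0 0 0 0 0 -1;0 0 0 0 0 0 -1'; python3 m.py 7 | grep -v x;python3 go.py 532 -221.3 60 183.75
```

```text
clock: 9.45
eef_pos: [530.9, -220.7, 60.4]
tool_rot: [3.142, 0.0, -3.071]
force: [-0.5, 0.6, 2.0]
width: 15.0
clock: 9.95
eef_pos: [530.9, -220.7, 60.4]
tool_rot: [3.142, 0.0, -3.071]
force: [-0.5, -0.0, 3.8]
width: 14.9
wrist
bar ((489.0686950683594, -223.7023162841797), (41.018611907958984, 16.215858459472656), 3.8251614570617676) 86.66423980994405 3724
top
bar ((531.8059692382812, -215.88763427734375), (122.50251770019531, 27.3386287689209), 3.8849000930786133) 89.3668814874514 142
scene
bar ((532.551513671875, -218.50152587890625), (40.74367141723633, 122.51399230957031), 81.12798309326172) 89.06143826702339 290
clk 10.1 at [ 530.9 -220.7   60.4] [ 180.      0.   -175.97] F [0.1 1.  4.1] w 14.9
shift [-1.  -0.6  0.4] rot [0.   0.   0.28]
```

View pics/wrist7.png

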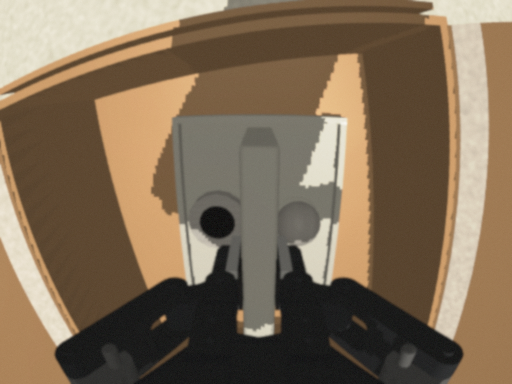

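The bar is gripped at a width of 15 mm and the ball is still in its pocket at (297,222). I'll lift gently.

```bash
python3 -m jog '0 0 -3 0 0 0 -1; 0 0 -8 0 0 0 -1; 0 0 -15 0 0 0 -1; 0 0 -24 0 0 0 -1; 0 0 -33 0 0 0 -1; 0 0 -40 0 0 0 -1; 0 0 -45 0 0 0 -1; 0 0 -47 0 0 0 -1'
python3 - <<'E'
from h import *
grab('wrist','wrist8.png');grab('scene','scene8.png')
E
```

```text
clock: 11.1
eef_pos: [531.0, -220.8, 107.7]
tool_rot: [-3.141, 0.0, -3.071]
force: [0.3, 0.1, -3.6]
width: 15.2
```

View pics/wrist8.png

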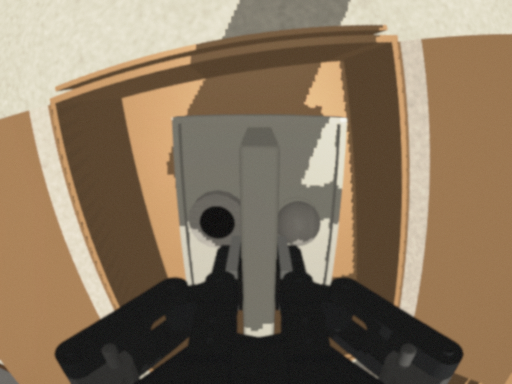

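View pics/scene8.png

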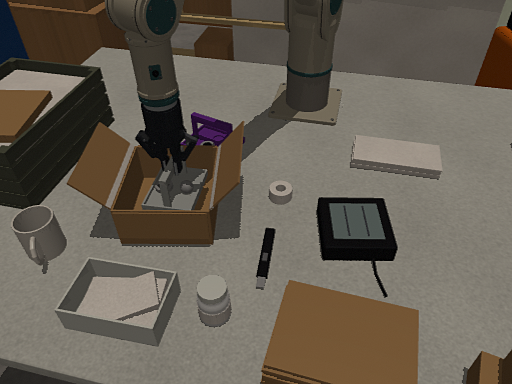

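The tray and ball keep the same place in the wrist view, so the grip isn't slipping and the tray is clear of the floor. I'll keep lifting until its underside is around z=205, above the flap edge at about 175.

```bash
python3 -m jog '0 0 -5 0 0 0 -1; 0 0 -15 0 0 0 -1; 0 0 -30 0 0 0 -1; 0 0 -47 0 0 0 -1; 0 0 -62 0 0 0 -1; 0 0 -72 0 0 0 -1; 0 0 -78 0 0 0 -1; 0 0 -80 0 0 0 -1';python3 -m jog '0 0 -5 0 0 0 -1; 0 0 -15 0 0 0 -1; 0 0 -30 0 0 0 -1; 0 0 -47 0 0 0 -1; 0 0 -62 0 0 0 -1; 0 0 -72 0 0 0 -1; 0 0 -78 0 0 0 -1; 0 0 -80 0 0 0 -1'
python3 - <<'E'
from h import *
grab('wrist','wrist9.png');grab('scene','scene9.png')
E
python3 go.py 526.5 183.4 267 183.75
```

```text
clock: 12.2
eef_pos: [530.9, -220.7, 187.5]
tool_rot: [-3.142, 0.0, -3.071]
force: [0.0, 0.1, -3.7]
width: 15.5
clock: 13.2
eef_pos: [530.9, -220.7, 267.5]
tool_rot: [3.142, -0.0, -3.071]
force: [0.3, 0.1, -4.5]
width: 14.8
clk 13.3 at [ 530.8 -220.7  267.1] [ 1.7999e+02 -3.0000e-02 -1.7597e+02] F [ 0.8 -0.3 -3.2] w 15.3
shift [-2.410e+01  4.034e+02  2.000e-01] rot [ 0.01 -0.03  0.28]
```

View pics/wrist9.png

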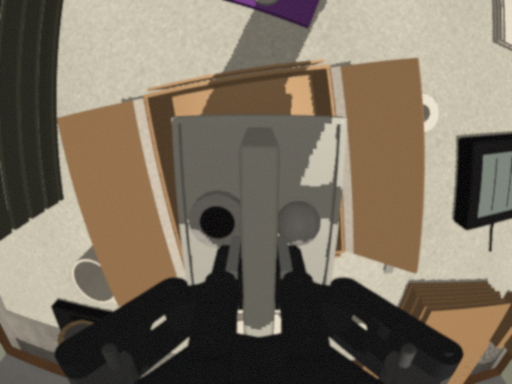

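View pics/scene9.png

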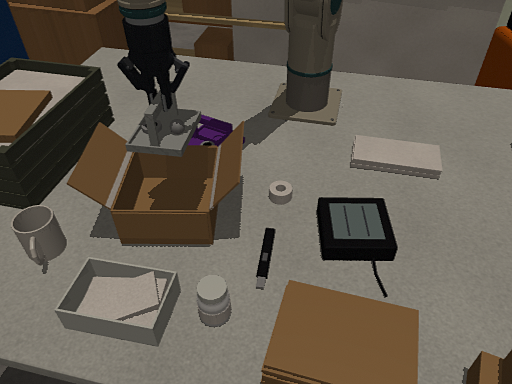

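Lifted clear, with the ball still at (298,222) in the wrist view. I'll carry it smoothly to the scanner.

```bash
python3 -m jog '0 3 0 0 0 0 -1; -0.5 9 0 0 0 0 -1; -1 18 0 0 0 0 -1; -2 30 0 0 0 0 -1; -3 45 0 0 0 0 -1; -4 62 0 0 0 0 -1; -5 81 0 0 0 0 -1; -6 101 0 0 0 0 -1'; python3 -m jog '-1 21 0 0 0 0 -1; -3 42 0 0 0 0 -1; -4 64 0 0 0 0 -1; -5 86 0 0 0 0 -1; -7 108 0 0 0 0 -1; -8 130 0 0 0 0 -1; -9 152 0 0 0 0 -1; -10 174 0 0 0 0 -1'; python3 -m jog '-1 21 0 0 0 0 -1; -3 40 0 0 0 0 -1; -4 58 0 0 0 0 -1; -5 75 0 0 0 0 -1; -6 90 0 0 0 0 -1; -7 103 0 0 0 0 -1; -8 113 0 0 0 0 -1; -8 119 0 0 0 0 -1'
python3 go.py 525.2 183.9 182 183.75
python3 - <<'E'
from h import *
grab('wrist','wrist10.png')
E
```

```text
clock: 14.3
eef_pos: [529.8, -117.9, 267.3]
tool_rot: [3.141, 0.0, -3.071]
force: [-0.1, 0.1, -2.8]
width: 14.8
clock: 15.3
eef_pos: [527.2, 56.5, 267.4]
tool_rot: [3.141, 0.0, -3.071]
force: [0.1, 0.3, -4.0]
width: 15.1
clock: 16.3
eef_pos: [527.2, 174.5, 267.2]
tool_rot: [-3.142, -0.0, -3.071]
force: [-0.9, -0.4, -3.9]
width: 15.3
clk 16.3 at [527.2 174.5 267.2] [-180.     -0.   -175.97] F [-0.9 -0.4 -3.9] w 15.3
shift [ 1.4  9.6 85.2] rot [-0.   -0.    0.28]
```

View pics/wrist10.png

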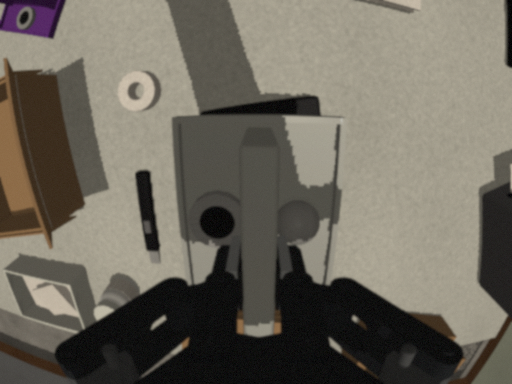

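The wrist view shows the tray over the scanner (its edge at (260,105)) and the ball unchanged. I'll lower about 85 mm.

```bash
python3 -m jog '0.3 3 5 0 0 0 -1; 0.6 6 15 0 0 0 -1; 1 8 29 0 0 0 -1; 1.4 9.5 44 0 0 0 -1; 1.4 9.5 59 0 0 0 -1; 1.4 9.5 71 0 0 0 -1; 1.4 9.5 80 0 0 0 -1; 1.4 9.5 85 0 0 0 -1';python3 -m jog '0 0 0 0 0 0 -1;0 0 0 0 0 0 -1;0 0 0 0 0 0 -1;0 0 0 0 0 0 -1;0 0 0 0 0 0 -1;0 0 0 0 0 0 -1'; python3 go.py 525.2 183.9 182 183.75
python3 - <<'E'
from h import *
for n in('wrist','scene','top'):
    d=grab(n,n+'11.png');c=cloud(d);ok=d['z_map']>0
    h=ok&(abs(c[...,0]-526)<90)&(abs(c[...,1]-183)<80)
    m=h&(c[...,2]>205)&(c[...,2]<217)&(d['image'].max(-1)>60)
    if m.sum()>20: print(n,'bar',cv2.minAreaRect(c[m][:,:2].astype(np.float32)),np.median(c[m][:,2]),m.sum())
    m=h&(c[...,2]>115)&(c[...,2]<150)&(d['image'].max(-1)>60)
    if m.sum()>50:
        p=c[m];A=np.c_[p[:,:2]-[526,183],np.ones(len(p))];k=np.ones(len(p),bool)
        for _ in range(4):
            q=np.linalg.lstsq(A[k],p[k,2],rcond=None)[0];k=abs(A@q-p[:,2])<3
        print(n,'tray plane',q.round(3),k.sum(),p[:,:2].min(0).round(1),p[:,:2].max(0).round(1))
E
python3 m.py 12|egrep 'wrist|top|scene|angle|few'
```

```text
clock: 17.35
eef_pos: [525.1, 183.2, 181.7]
tool_rot: [-3.141, -0.0, -3.071]
force: [-0.6, -0.2, -2.8]
width: 14.9
clock: 18.1
eef_pos: [525.1, 183.3, 182.3]
tool_rot: [3.142, 0.0, -3.071]
force: [-0.1, 0.0, -3.2]
width: 15.1
clk 18.1 at [525.1 183.3 182.3] [ 180.      0.   -175.97] F [-0.1  0.  -3.2] w 15.1
shift [-0.1  0.6  0.3] rot [0.   0.   0.28]
wrist bar ((512.4439697265625, 180.98648071289062), (98.03296661376953, 41.26116943359375), 18.079795837402344) 208.64677341847676 6985
wrist tray plane [ 1.00000e-03 -2.00000e-03  1.31818e+02] 11418 [451.2 123. ] [586.4 241.2]
scene bar ((531.3670043945312, 189.20108032226562), (32.492469787597656, 115.71686553955078), 80.15494537353516) 211.12757838077368 277
scene tray plane [ 0.00000e+00 -1.00000e-03  1.34304e+02] 1254 [451.7 125.7] [601.3 243.9]
top bar ((527.1636352539062, 181.30313110351562), (123.12914276123047, 16.481693267822266), 3.0028398036956787) 211.16264442036902 170
top tray plane [-1.00000e-03 -1.00000e-03  1.34952e+02] 843 [453.4 123.3] [599.3 234.4]
wrist
L few 35
R few 0
top
L 1624 angle 2.268 by point 2.224 zmax 177.6
R 2652 angle 2.338 by point 2.295 zmax 172.2
scene
L 1367 angle 2.268 by point 2.256 zmax 177.1
R 2732 angle 2.342 by point 2.264 zmax 171.5
```

View pics/wrist11.png

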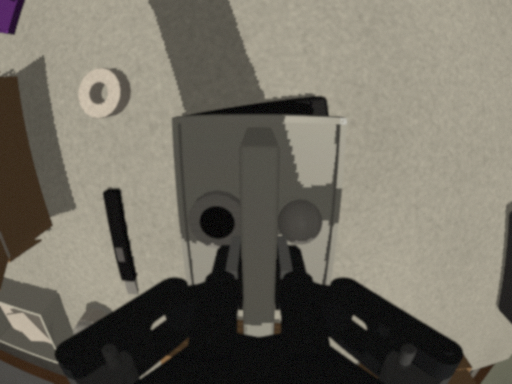

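View pics/scene11.png

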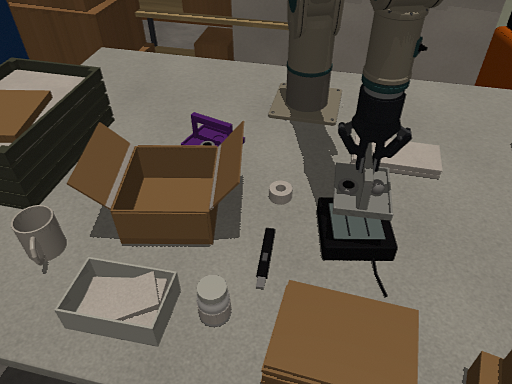

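View pics/top11.png

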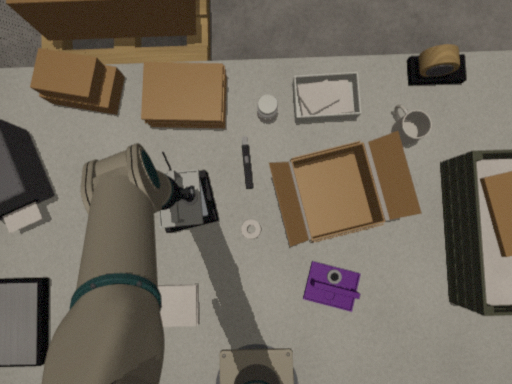

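The pictures agree: bar at (527,182), top z≈211, underside about 80 mm above the glass, tray level, ball in its pocket, flaps at 2.27 and 2.34. I'm handing it in.

Run:
```python
from h import *
print(ctrl.finish_job()); s=st();print(s['clock'],s['eef_pos'],s['width'])
```

```text
the job is handed in; nothing more can be done
None
the job is handed in; nothing more can be done
```

I handed the job in at about 18 s, with the tray held still in the gripper above the scanner. The robot reports no verdict, so the results below are my own checks.

**What I did:** I pushed both flaps outwards with the closed fingers. I then gripped the tray by its bar, lifted it clear of the folded flaps and carried it across at about 175 mm/s. Last, I lowered it over the scanner.

**Last checks before handing in:**
- **Flaps:** they measured about 2.27 rad (left) and 2.34 rad (right), against the 1.8 required.
- **Position:** the bar centre was at (527, 182) mm and the scanner box centre at (526.5, 183.4). I took the glass to be centred on the box; I did not measure it separately.
- **Height and tilt:** the tray's underside was about 80 mm above the glass, and its fitted plane was level to within about 0.002 rad.
- **Grip and ball:** the fingers held a steady 15 mm opening, and the ball sat in its pocket in the last wrist picture.
- **Bystanders:** they looked unmoved in the pictures; I did not re-measure them.

**Disagreements:** the wrist camera put the tray about 3 mm lower than the other two cameras, and some bar fits were off where the fingers hid part of the bar. Both are well within the tolerances.

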